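# Restock the seasoning rack in order of height

### The arm

A 6-joint arm with a two-finger parallel gripper is mounted at the origin on a cart in front of the work surface, level with it; the furniture and walls round the work are solid. World frame = base frame: x ahead of the robot, y to its left, z up, the work surface at z = 0. Lengths are in m, angles in rad, forces in N, time in s.
With the tool pointing down it reaches from about 0.35 to 0.875 m from the base axis. Payload 4.2 kg.
Tool frame: the origin (TCP) lies on the mounting face of the last link; the fingertips stand 173 mm ahead of it and the grasp point (between the pads) lies 155 mm ahead of it; z points along the fingers, y is the line along which they close (so a half turn about z gives the same grasp; the last joint's range is limited). The gripper opens to 85 mm and grips with 20 to 120 N. Pads are 22 mm wide; open, the fingers measure 114 mm over their backs; the gripper's body (76 mm by 85 mm) begins 54 mm behind the grasp point. The pads swing forward as they close: fully open they stand 13 mm farther back than shut.
Start: joints at [1.548, 0.385, 0.008, 0, -1.194, -0.259], TCP at [0.174, 0.6, 0.405] pointing down, gripper open.
Joint ranges: [-3.14, 3.14], [-1.21, 2.06], [-1.07, 1.41], [-3.16, 2.05], [-2.99, -0.16], [-3.1, 3.1]. Speed limits (rad/s): [2.79, 2.79, 3.14, 3.14, 3.14, 3.14].

### API

Orientations are given as [roll, pitch, yaw] about the fixed x, y, z axes, in that order (R = Rz(yaw) Ry(pitch) Rx(roll)).
In Python, from workcell import env, claw, solver, capture, recognise, tip_of gives the robot as it stands. Calls block until the motion is done:
- env.move_pose(position, orientation): joint-space move of the TCP to a pose.
- env.line_to(position, rot=None, rate=0.15): straight line of the TCP; rot=None keeps the orientation; rate is the mean speed in m/s.
- env.move_j(angles): joint-space move.
- claw.command_gripper(opening, grip_force=None): finger opening in m; grip_force is the grip in N (None keeps the last); returns when the fingers have stopped.
- env.hold(seconds).
- solver.ik(position, orientation): joint angles nearest the present ones, or None.
- env.get_obs(): the state.
- capture(name): name is "scene" or "top"; returns a dict with "image" (400x640x3 uint8, red, green, blue), "fx", "fy", "cx", "cy" (pixels), "dist_coeffs" ([k1, k2, p1, p2, k3] as OpenCV has them; the pictures are not rectified), "cam_to_world" (4x4, takes a point from camera to world coordinates). Camera axes: x right, y up, looking along -z (the intrinsics and any distortion apply to the point x, -y, -z); pixel columns grow to the right and rows downward; lengths in m; the calibration is good to about 2 mm. A picture is of the moment at which its call begins. There is no depth.
A pose or a line that the arm cannot do raises env.PlanningError and nothing moves.
- env.job_done(): hands the job in; it is judged then, once.
Trained networks look in a picture, given as the dict that the camera call returned (one of the last four; its "shot" number tells which), for a name from the list of things; names that differ only in an ending like _2 or _b are one class to them, and where a whole thing is asked for, a point or a joint stands for the part that bears it (a point fixed in the world has none). Each returns a list of dicts, best first, with "confidence" (0 to 1); they miss things now and then, are a little off and sometimes report something else, mostly with a low value. They report only what shows in the picture. A call takes as long as a camera call. They do not tell look-alikes from the thing itself.
- recognise(picture, label): "pixel" ([column, row] in pixels, amid what is visible of it).
- tip_of(picture, label): "pixel" ([column, row] in pixels: a listed point, or the origin of a listed thing).
The state is a dict: "time": time; "qpos": joint angles; "joint_velocities": joint speeds; "effort": joint torques, N m; "tcp_pos": TCP position; "eef_rot": TCP orientation; "contact_force": force on the tool from outside, world axes, zero at the start; "ft_torque": the same for the moment, N m; "grip_width": finger opening in m; "finger_force": force on a finger pad.
Only numpy, scipy, OpenCV 4.12 (cv2) and the standard library are available. Lean on these libraries where they do the work, as an engineer would, in place of code of your own. Each camera call takes 0.05 s, during which the arm holds its last target. There are 200 camera calls.

### The job

Put the seasonings back in the wooden rack so that they step down in height: the oil bottle in the bay beside the rack's tall end board, where it is braced, then the copper pepper mill, the spice jar, and the garlic in the bay at the low end. Stand each one upright on the cork in the middle of its own bay, and do not push the green mug about or knock it over.

Things in the scene. Friction and masses are not known exactly. Their poses are not given: they have to be found in the camera images.
- oil_bottle: square glass oil bottle with a round brushed-steel pouring cap, the tallest, 268 mm high; body 58 x 58 mm with rounded corners (76 mm over the diagonal), straight up to 188 mm, then tapering; the cap is a cylinder 40 mm in diameter from 232 to 268 mm. Loose, stands upright on the worktop, about 0.45 kg. Origin: centre of its underside, z up, x and y square to its flat sides.
- pepper_mill: pepper mill with copper-pink foot and head and a dark waist, 142 mm high; round: head 47 mm diameter from 98 to 142 mm, waist 32 mm diameter from 34 to 98 mm, foot 47 mm diameter. Loose, stands upright, about 0.19 kg. Origin: centre of its underside, z up.
- spice_jar: round spice jar of brown seasoning with a black cap, 105 mm high, 41 mm diameter all the way up. Loose, stands upright, about 0.11 kg. Origin: centre of its underside, z up.
- garlic: whole garlic bulb, 56 mm high with its pointed neck, 56 mm diameter at its widest, 21 mm above its underside (54 mm at 27 mm, narrowing quickly above 30 mm); flat underside 40 mm across. Loose, stands neck up, about 35 g. Origin: centre of its underside, z up.
- bay_1: one of the rack's four equal square bays, the end bay on the robot's left (+y) end of the rack, next to one end board: cork floor 80 x 80 mm inside a dark lip 5 mm high. Origin: middle of the cork surface, 17 mm above the worktop; y along the row towards bay_1, x to the back, where a steel rod runs the rack's length, 60 mm behind the bay centres, its top 51 mm above the worktop. Bays are 86 mm apart. Fixed.
- bay_2: one of the rack's four equal square bays, second from the robot's left: cork floor 80 x 80 mm inside a dark lip 5 mm high. Origin: middle of the cork surface, 17 mm above the worktop; y along the row towards bay_1, x to the back, where a steel rod runs the rack's length, 60 mm behind the bay centres, its top 51 mm above the worktop. Bays are 86 mm apart. Fixed.
- bay_3: one of the rack's four equal square bays, third from the robot's left: cork floor 80 x 80 mm inside a dark lip 5 mm high. Origin: middle of the cork surface, 17 mm above the worktop; y along the row towards bay_1, x to the back, where a steel rod runs the rack's length, 60 mm behind the bay centres, its top 51 mm above the worktop. Bays are 86 mm apart. Fixed.
- bay_4: one of the rack's four equal square bays, the end bay on the robot's right, next to the other end board: cork floor 80 x 80 mm inside a dark lip 5 mm high. Origin: middle of the cork surface, 17 mm above the worktop; y along the row towards bay_1, x to the back, where a steel rod runs the rack's length, 60 mm behind the bay centres, its top 51 mm above the worktop. Bays are 86 mm apart. Fixed.
- tall_end: the rack's tall wooden end board, across the row beyond either bay_1 or bay_4 (whichever it is nearer): 104 mm deep, 16 mm thick, rounded top with a dark finger hole, top 164 mm above the worktop, its face 57 mm from that end bay's centre. The board at the other end is low, top 60 mm above the worktop. Origin: middle of its underside, 14 mm above the worktop. Fixed.
- mug: green-and-white mug, 78 mm across, 101 mm high, 116 mm long with its handle (along its -y), standing among the seasonings; it is in use and stays where it is. Loose, 0.28 kg. Origin: under the middle of cup and handle together; the cup's centre is 18 mm from it towards +y. A kettle 0.25 m high stands to its right, behind the worktop's middle, and a tall tap by the sink to the left.
Mind the look-alikes: they are no part of the job. What is shaped like the spice_jar but blue is not meant.

How it is judged:
By the outcome, as a careful person would: the job done as asked, in the order asked, and still so for the second after the job is handed in, with the robot touching nothing.
It also fails if it takes over 138 s, if anything falls off the work surface, if the arm or the gripper's body presses on something with over 40 N, if the wrist force passes 120 N, or if a joint passes its speed limit or range.

## Working session

There is one attempt and no reset: what is moved stays moved. The work goes in short steps, each a Python script; the robot and the scene stay as the last script left them, time stands still between calls to the robot, and variables do not carry over. Pictures are saved under pics/ and viewed, at most 14 in all, crops included, and the job is handed in when it is done.

```bash
ls; mkdir -p pics
cat > h.py <<'E'
import numpy as np, cv2
from workcell import env, claw, solver, capture, recognise, tip_of
def K(p): return np.array([[p["fx"],0,p["cx"]],[0,p["fy"],p["cy"]],[0,0,1.]])
def ray(p,px):
    u=cv2.undistortPoints(np.array([[px]],float),K(p),np.array(p["dist_coeffs"],float))[0,0]
    T=np.array(p["cam_to_world"]); return T[:3,3], T[:3,:3]@np.array([u[0],-u[1],-1.])
def at_z(p,px,z):
    o,d=ray(p,px); return o+d*(z-o[2])/d[2]
def proj(p,X):
    T=np.array(p["cam_to_world"]); c=T[:3,:3].T@(np.array(X,float)-T[:3,3]); c=c*[1,-1,-1]
    return cv2.projectPoints(c[None],np.zeros(3),np.zeros(3),K(p),np.array(p["dist_coeffs"],float))[0].ravel()
def save(p,n,crop=None,s=1):
    im=p["image"][:,:,::-1]
    if crop: im=im[crop[1]:crop[3],crop[0]:crop[2]]
    cv2.imwrite("pics/"+n+".png",cv2.resize(im,None,fx=s,fy=s,interpolation=cv2.INTER_CUBIC))
E
python3 - <<'E'
from h import *
np.set_printoptions(precision=3,suppress=True)
P={n:capture(n) for n in("scene","top")}
for n,p in P.items():
    save(p,n+"0"); print(n,np.array(p["cam_to_world"])[:3,3])
    for l in "oil_bottle pepper_mill spice_jar garlic bay_1 bay_2 bay_3 bay_4 tall_end mug".split():
        for r in tip_of(p,l)[:3]:
            z=.017 if 'bay' in l else .014 if 'tall' in l else 0
            print(n,l,np.round(r["pixel"]),round(r["confidence"],2),at_z(p,r["pixel"],z)[:2])
E
```

```text
pics
scene [ 0.064 -0.73   0.732]
scene oil_bottle [249. 157.] 0.72 [0.455 0.315]
scene pepper_mill [277. 192.] 0.84 [0.442 0.083]
scene pepper_mill [251. 158.] 0.43 [0.459 0.306]
scene pepper_mill [396. 220.] 0.34 [ 0.663 -0.224]
scene spice_jar [230. 176.] 0.81 [0.355 0.249]
scene spice_jar [396. 217.] 0.26 [ 0.672 -0.214]
scene garlic [397. 218.] 0.63 [ 0.668 -0.22 ]
scene bay_1 [335. 242.] 0.97 [ 0.458 -0.205]
scene bay_1 [364. 260.] 0.69 [ 0.481 -0.297]
scene bay_1 [392. 275.] 0.65 [ 0.508 -0.373]
scene bay_2 [335. 242.] 0.97 [ 0.458 -0.205]
scene bay_2 [364. 260.] 0.69 [ 0.481 -0.297]
scene bay_2 [392. 275.] 0.65 [ 0.508 -0.373]
scene bay_3 [335. 242.] 0.97 [ 0.458 -0.205]
scene bay_3 [364. 260.] 0.69 [ 0.481 -0.297]
scene bay_3 [392. 275.] 0.65 [ 0.508 -0.373]
scene bay_4 [335. 242.] 0.97 [ 0.458 -0.205]
scene bay_4 [364. 260.] 0.69 [ 0.481 -0.297]
scene bay_4 [392. 275.] 0.65 [ 0.508 -0.373]
scene tall_end [306. 214.] 0.76 [ 0.454 -0.066]
scene mug [297. 159.] 0.68 [0.591 0.204]
top [ 0.376 -0.038  1.011]
top oil_bottle [180. 214.] 0.84 [0.459 0.32 ]
top pepper_mill [266. 215.] 0.79 [0.456 0.087]
top spice_jar [216. 222.] 0.92 [0.438 0.22 ]
top spice_jar [201. 257.] 0.84 [0.345 0.256]
top garlic [376. 139.] 0.57 [ 0.67  -0.211]
top garlic [376. 203.] 0.52 [ 0.491 -0.208]
top bay_1 [404. 201.] 0.9 [ 0.495 -0.282]
top bay_1 [342. 214.] 0.76 [ 0.459 -0.115]
top bay_1 [374. 203.] 0.69 [ 0.489 -0.201]
top bay_2 [404. 201.] 0.9 [ 0.495 -0.282]
top bay_2 [342. 214.] 0.76 [ 0.459 -0.115]
top bay_2 [374. 203.] 0.69 [ 0.489 -0.201]
top bay_3 [404. 201.] 0.9 [ 0.495 -0.282]
top bay_3 [342. 214.] 0.76 [ 0.459 -0.115]
top bay_3 [374. 203.] 0.69 [ 0.489 -0.201]
top bay_4 [404. 201.] 0.9 [ 0.495 -0.282]
top bay_4 [342. 214.] 0.76 [ 0.459 -0.115]
top bay_4 [374. 203.] 0.69 [ 0.489 -0.201]
top tall_end [318. 216.] 0.8 [ 0.455 -0.051]
top tall_end [181. 215.] 0.19 [0.453 0.311]
top mug [227. 166.] 0.69 [0.592 0.197]
```

View pics/scene0.png

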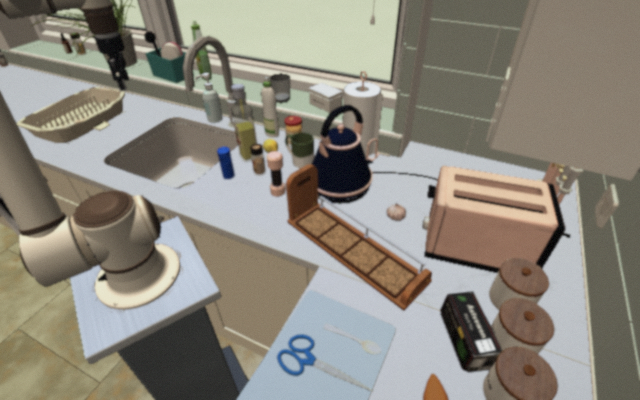

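View pics/top0.png

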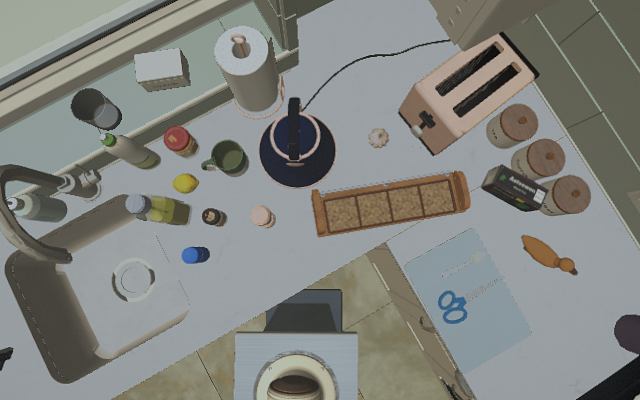

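The tall board is on the left at top (318,213), so the oil bottle goes in bay_1, the mill in bay_2, the jar in bay_3 and the garlic in bay_4. There are two spice jar candidates: brown with a black cap at top (212,216), and blue at (195,256). The brown one fits the description. I'll confirm it in an enlarged crop.

Run:
```python
from h import *
np.set_printoptions(precision=3,suppress=True)
p=capture("top"); s=capture("scene")
save(p,"rack",(300,160,480,245),4); save(p,"items",(110,125,290,275),4); save(s,"sitems",(180,70,420,230),3.3)
for n,q in(("top",p),("scene",s)):
    for l in("spice_jar","garlic","mug","pepper_mill","oil_bottle"):
        print(n,l,[(np.round(r["pixel"],1),round(r["confidence"],2),at_z(q,r["pixel"],0)[:2]) for r in tip_of(q,l)[:2]])
    print([(np.round(r["pixel"],1),round(r["confidence"],2),at_z(q,r["pixel"],.017)[:2]) for r in tip_of(q,"bay_1")])
print(at_z(p,(70,258),.2),at_z(p,(40,175),.3))
o=env.get_obs();print(o["time"],o["tcp_pos"],o["eef_rot"],o["grip_width"])
for pos in([.46,.32,.62],[.46,-.12,.62],[.67,-.21,.18],[.44,.22,.24],[.51,-.37,.2]):
    for y in (0,.13,.13+np.pi,.13-np.pi,1.57,-1.57):
        print(pos,y,solver.ik(pos,[np.pi,0,y]))
```

```text
top spice_jar [(array([199.2, 254.9]), 0.79, array([0.35 , 0.262])), (array([215.7, 218.8]), 0.71, array([0.446, 0.222]))]
top garlic [(array([374.3, 139.3]), 0.82, array([ 0.67 , -0.207]))]
top mug [(array([226. , 164.2]), 0.92, array([0.595, 0.201]))]
top pepper_mill [(array([317.9, 217.2]), 0.19, array([ 0.452, -0.052]))]
top oil_bottle [(array([182.4, 215.9]), 0.92, array([0.453, 0.312]))]
[(array([434.2, 198.7]), 0.97, array([ 0.503, -0.364])), (array([376.7, 204.6]), 0.92, array([ 0.486, -0.208])), (array([340.5, 215.2]), 0.91, array([ 0.457, -0.111])), (array([405.5, 203.4]), 0.89, array([ 0.49 , -0.286]))]
scene spice_jar [(array([260.2, 172.8]), 0.87, array([0.445, 0.206])), (array([228.5, 177.5]), 0.75, array([0.346, 0.243]))]
scene garlic [(array([394.6, 215.3]), 0.7, array([ 0.672, -0.208])), (array([252.9, 157.4]), 0.36, array([0.466, 0.304]))]
scene mug [(array([294.9, 159.3]), 0.93, array([0.582, 0.207]))]
scene pepper_mill [(array([276.4, 190.5]), 0.97, array([0.444, 0.091]))]
scene oil_bottle [(array([250.2, 159.6]), 0.64, array([0.452, 0.297]))]
[(array([364.6, 260.
[... 1793 characters left out ...]
93 [ 0.794  0.357 -0.526 -0.    -0.689 -2.235]
[0.44, 0.22, 0.24] -3.0115926535897932 [ 0.794  0.357 -0.526 -0.    -0.689 -2.235]
[0.44, 0.22, 0.24] 1.57 [ 0.794  0.357 -0.526  0.    -0.689  2.346]
[0.44, 0.22, 0.24] -1.57 [ 0.794  0.357 -0.526  0.    -0.689 -0.794]
[0.51, -0.37, 0.2] 0 [-0.371  0.596 -0.209  0.    -0.766  1.942]
[0.51, -0.37, 0.2] 0.13 [-0.371  0.596 -0.209  0.    -0.766  2.072]
[0.51, -0.37, 0.2] 3.271592653589793 [-0.371  0.596 -0.209  0.    -0.766 -1.07 ]
[0.51, -0.37, 0.2] -3.0115926535897932 [-0.371  0.596 -0.209  0.    -0.766 -1.07 ]
[0.51, -0.37, 0.2] 1.57 [-0.371  0.596 -0.209 -0.    -0.766 -2.771]
[0.51, -0.37, 0.2] -1.57 [-0.371  0.596 -0.209  0.    -0.766  0.372]
```

View pics/rack.png

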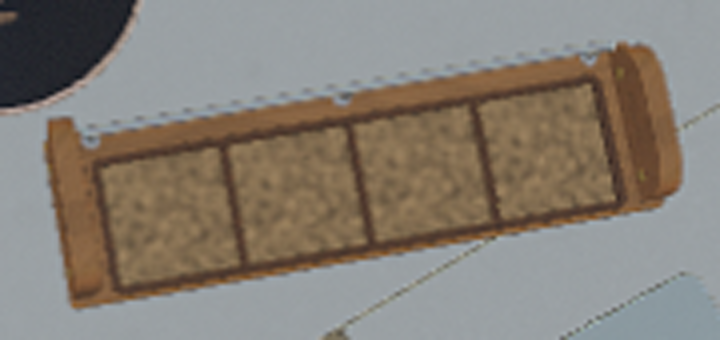

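View pics/items.png

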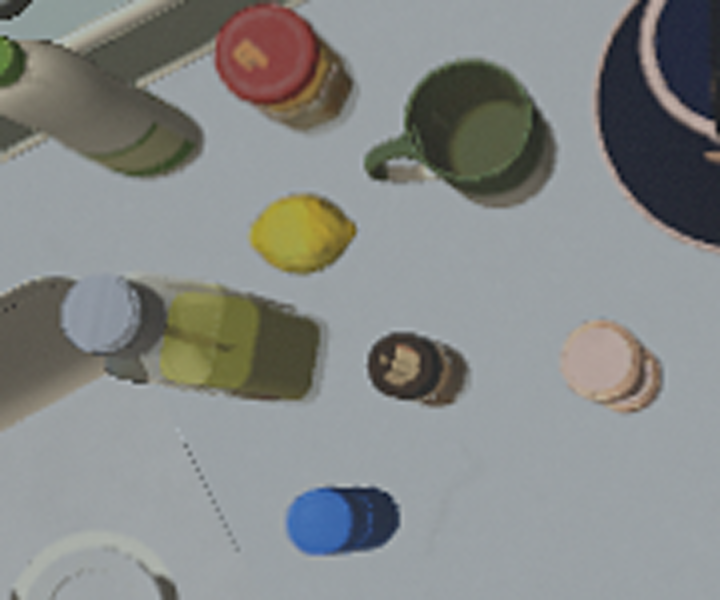

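View pics/sitems.png

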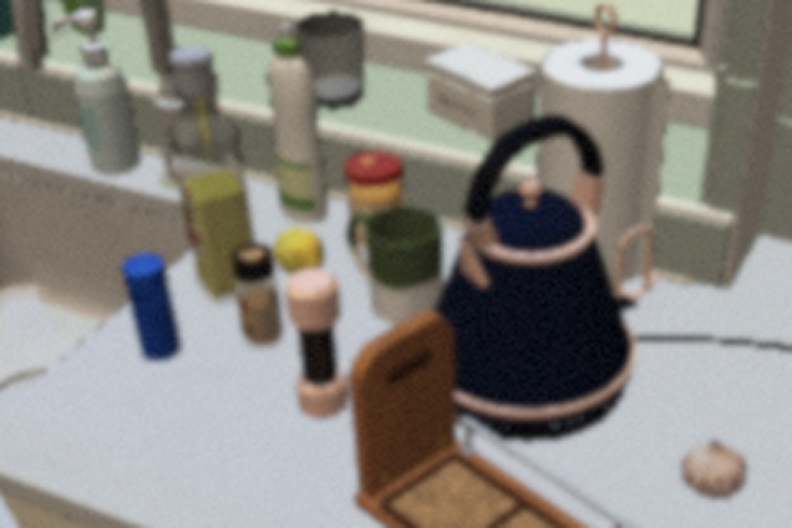

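The crops confirm it: the brown jar with the black cap is at items crop (404,366), and the blue jar at (320,520) is the look-alike. The rack's tall board with the finger hole is at the left end, so bay_1 takes the oil. Now I'll compute positions from the known top heights.

Run:
```python
from h import *
np.set_printoptions(precision=4,suppress=True)
p=capture("top"); s=capture("scene")
c=lambda x,y,o,k:((x+.5)/k-.5+o[0],(y+.5)/k-.5+o[1])
C=[at_z(p,c(x,y,(300,160),4),.021)[:2] for x,y in((98,160),(600,82),(618,203),(117,290))]
print(C,[np.linalg.norm(C[i]-C[i-1]) for i in range(4)])
m=np.mean(C,0); d=(C[0]+C[3]-C[1]-C[2]); d/=np.linalg.norm(d); print("yaw",np.arctan2(-d[0],d[1]),"mid",m)
for k in range(4): print("bay",k+1,m+d*.086*(1.5-k))
for n,t,u,z in(("oil",(100,314),(193,60),.268),("jar",(404,366),(252,255),.105),("mill",(602,360),(312,275),.142),("mugcup",(469,122),(403,222),.101)):
    print(n,at_z(p,c(*t,(110,125),4),z)[:2],at_z(s,c(*u,(180,70),3.3),z)[:2])
for q in(p,s):
    r=recognise(q,"garlic")[:2]; print([(x["pixel"],x["confidence"],at_z(q,x["pixel"],.028)[:2]) for x in r])
    for h in (0.0,):
        im=q["image"].astype(int); print("bright",proj(q,[.67,-.21,.056]))
save(p,"gar",(340,110,420,170),8); save(s,"gars",(370,190,430,235),8)
```

```text
[array([ 0.4974, -0.0677]), array([ 0.5535, -0.4069]), array([ 0.4715, -0.4158]), array([ 0.4117, -0.0806])] [np.float64(0.08674548966357139), np.float64(0.34382898346638846), np.float64(0.082499235714722), np.float64(0.3405577141224625)]
yaw 0.17028058444947605 mid [ 0.4835 -0.2428]
bay 1 [ 0.4617 -0.1156]
bay 2 [ 0.4763 -0.2004]
bay 3 [ 0.4908 -0.2851]
bay 4 [ 0.5054 -0.3699]
oil [0.4567 0.3157] [0.4497 0.2956]
jar [0.4447 0.2076] [0.4424 0.2033]
mill [0.4464 0.0836] [0.4491 0.0879]
mugcup [0.5961 0.1755] [0.5975 0.1768]
[([376.7, 134.9], 0.65, array([ 0.6745, -0.2091]))]
bright [378.8488 133.4766]
[([394.7, 211.2], 0.62, array([ 0.6612, -0.2153]))]
bright [396.9227 201.6352]
```

View pics/gar.png

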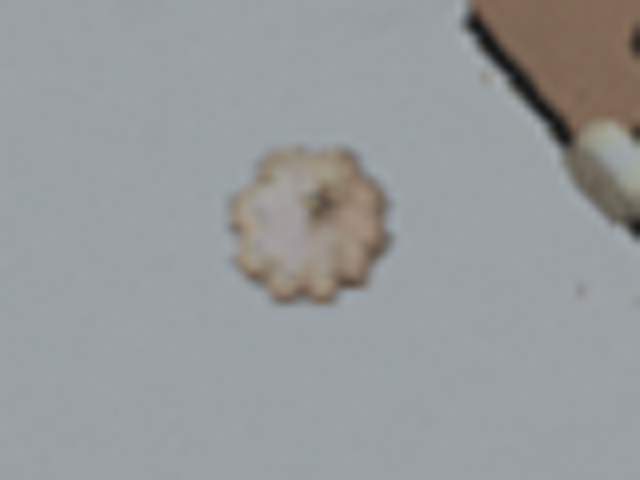

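```bash
cat >> h.py <<'E'
RY=.17; YAW=RY-np.pi/2
BAY=[np.array([.4835,-.2428])+np.array([-np.sin(RY),np.cos(RY)])*.086*(1.5-k) for k in range(4)]
def st(m=""):
    o=env.get_obs(); print(m,"t %.1f w %.4f"%(o["time"],o["grip_width"]),np.round(o["tcp_pos"],3),"F",np.round(o["contact_force"],1),"pad",np.round(o["finger_force"],1),flush=True)
def over(xy,z,yaw): env.move_pose([xy[0],xy[1],z],[np.pi,0,yaw])
def pick(xy,h,yaw,zc,op,F):      # h: grasp height above underside; zc: TCP travel height
    claw.command_gripper(op); over(xy,zc,yaw)
    z=.155+h; env.line_to([*xy,z+.03],rate=.25); env.line_to([*xy,z],rate=.08)
    claw.command_gripper(.0,F); st("gripped")
    env.line_to([*xy,z+.05],rate=.15); st("lifted"); 
    if zc>z+.06: env.line_to([*xy,zc],rate=.25)
def place(xy,h,yaw,zc,op,dz=.0015):
    over(xy,zc,yaw); z=.155+.017+h+dz
    env.line_to([*xy,z+.04],rate=.25); env.line_to([*xy,z],rate=.06); st("down")
    claw.command_gripper(op); env.hold(.2); env.line_to([*xy,z+.06],rate=.12); env.line_to([*xy,zc],rate=.25); st("placed")
E
python3 - <<'E'
from h import *
p=capture("top"); g=at_z(p,(340+312.5/8-.5,110+222.5/8-.5),.021); print(g,at_z(p,(417,132),.1))
env.line_to([.174,.6,.55],rate=.25); env.line_to([.13,.43,.58],rate=.25); st()
over([.42,-.12],.5,YAW); st()
G=np.array([g[0]-.002,g[1]])
pick(G,.022,YAW,.40,.075,25)
place(BAY[3],.024,YAW,.36,.074)
E
```

```text
[ 0.66993985 -0.21534395  0.021     ] [ 0.66183563 -0.2990676   0.1       ]
 t 3.6 w 0.0849 [0.13  0.431 0.579] F [-0.  -0.   1.1] pad 0.0
 t 5.9 w 0.0855 [ 0.42  -0.119  0.5  ] F [ 0.3  0.7 -0.9] pad 0.0
gripped t 9.1 w 0.0534 [ 0.67  -0.215  0.181] F [2.6 0.1 3. ] pad 25.6
lifted t 9.5 w 0.0529 [ 0.665 -0.215  0.222] F [-0.3  0.  -1. ] pad 26.3
down t 12.7 w 0.0527 [ 0.505 -0.37   0.198] F [-2.5  0.8  5. ] pad 26.2
placed t 14.5 w 0.0737 [ 0.505 -0.37   0.36 ] F [-0.1 -0.8  0.4] pad 0.0
```

```bash
sed -i 's/    claw.command_gripper(.0,F); st/    env.hold(.25); st("at"); claw.command_gripper(.0,F); st/' h.py
python3 - <<'E'
from h import *
over([.42,-.05],.45,YAW)
pick([.447,.085],.118,YAW,.45,.075,35)
place(BAY[1],.118,YAW,.47,.07,.002)
over([.40,.0],.5,YAW-.41)
p=capture("top"); save(p,"c1",(300,110,480,245),4)
E
```

```text
at t 18.1 w 0.0751 [0.447 0.085 0.274] F [-0.6 -0.8  0.7] pad 0.0
gripped t 18.5 w 0.0457 [0.447 0.085 0.273] F [-1.9 -0.4  4. ] pad 35.7
lifted t 19.0 w 0.0456 [0.446 0.085 0.322] F [-0.1 -0.4 -2.6] pad 36.3
down t 22.3 w 0.0459 [ 0.476 -0.2    0.292] F [ 0.5 -0.8 -1.3] pad 36.3
placed t 24.1 w 0.0700 [ 0.476 -0.2    0.469] F [-0.1  0.2  1.1] pad 0.0
```

View pics/c1.png

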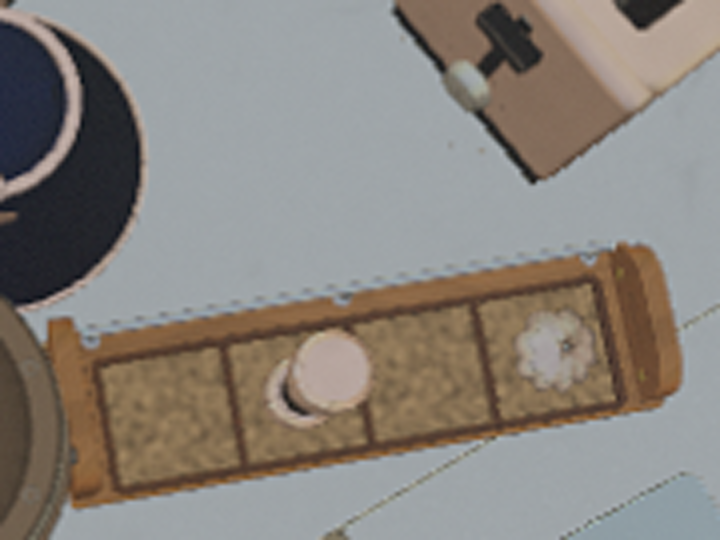

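The garlic is centred in bay 4 (crop 555,348) and the mill in bay 2 (foot about 298,393). Both are upright. The bottle is next.

Run:
```python
from h import *
B=[.456,.313]; y=YAW-.41
over([.40,.2],.6,y)
pick(B,.248,y,.64,.08,60)
env.line_to([.42,.1,.64],rate=.25); st()
p=capture("top"); save(p,"b1",(180,120,400,285),3.5); s=capture("scene"); save(s,"b1s",(180,20,420,230),2.8)
```

```text
at t 28.5 w 0.0802 [0.456 0.313 0.404] F [-0.   0.5 -0.4] pad 0.0
gripped t 29.0 w 0.0390 [0.456 0.313 0.403] F [-0.1  0.8  2.2] pad 61.3
lifted t 29.5 w 0.0392 [0.455 0.313 0.451] F [-0.8  0.6 -5.3] pad 61.1
 t 31.4 w 0.0385 [0.42  0.101 0.639] F [ 0.1 -0.5 -4.5] pad 61.1
```

View pics/b1s.png

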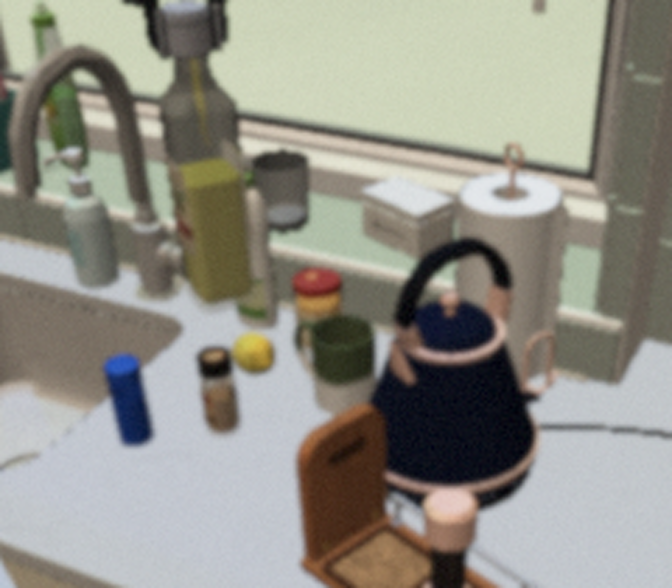

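The bottle hangs upright by its cap, with the cap's middle at about crop (189,31). I'll check the cap's offset from the tool axis, then place it.

Run:
```python
from h import *
s=capture("scene"); o=env.get_obs()["tcp_pos"]; X=np.array([o[0],o[1],o[2]-.155+.002])
q=((189.5)/2.8-.5+180,(31.5)/2.8-.5+20)
print(proj(s,X),q,[proj(s,X+d)-proj(s,X) for d in([0,.01,0],[.01,0,0])])
place(BAY[0],.248,YAW,.64,.06,.002)
over([.40,.1],.6,YAW)
p=capture("top"); save(p,"c2",(250,160,430,245),4)
```

```text
[247.0060192   29.63699814] (247.17857142857144, 30.75) [array([-1.84961683, -1.00487287]), array([ 3.92282878, -0.75555813])]
down t 34.1 w 0.0392 [ 0.462 -0.116  0.422] F [-0.2  0.6 -3.5] pad 61.1
placed t 36.1 w 0.0601 [ 0.462 -0.116  0.638] F [-0.9  0.2  0.2] pad 0.0
```

View pics/c2.png

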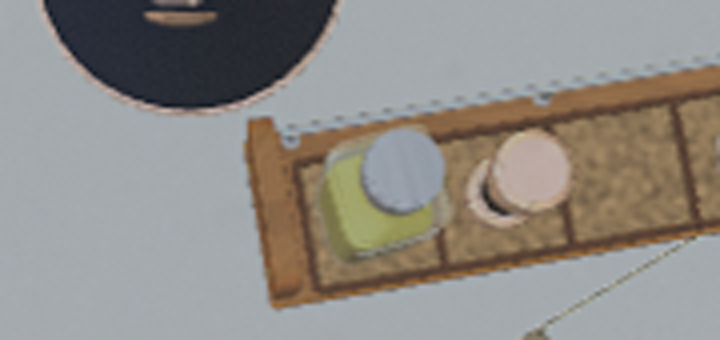

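The oil bottle stands in bay 1, upright and roughly square. Last is the brown spice jar, which goes in bay 3.

Run:
```python
from h import *
pick([.444,.206],.083,YAW,.45,.07,30)
env.line_to([.38,.10,.50],rate=.25); over([.36,-.28],.50,YAW)
place(BAY[2],.083,YAW,.45,.06,.002)
env.line_to([.40,-.27,.5],rate=.25); over([.37,.1],.55,YAW); over([.2,.4],.55,YAW); st()
p=capture("top"); save(p,"d1",(180,120,480,245),2.6); s=capture("scene"); save(s,"d1s",(220,80,440,310),2.6)
for q in(p,s):
  for l in("mug","spice_jar","garlic","pepper_mill","oil_bottle"):
    print(l,[np.round(at_z(q,r["pixel"],0 if l=="mug" else .017)[:2],3) for r in tip_of(q,l)[:2]])
print(np.round(BAY,3))
```

```text
at t 39.7 w 0.0698 [0.444 0.206 0.239] F [-0.1 -0.8 -0.2] pad 0.0
gripped t 40.1 w 0.0401 [0.444 0.206 0.238] F [1.2 1.3 1.4] pad 31.2
lifted t 40.6 w 0.0404 [0.444 0.206 0.287] F [-0.7  0.1 -1.7] pad 31.2
down t 45.7 w 0.0400 [ 0.491 -0.285  0.257] F [-0.8  1.1 -0.6] pad 31.0
placed t 47.5 w 0.0602 [ 0.491 -0.285  0.449] F [-0.6 -1.  -0.7] pad 0.0
 t 50.8 w 0.0599 [0.201 0.399 0.55 ] F [0.1 0.1 0.8] pad 0.0
mug [array([0.594, 0.192])]
spice_jar [array([0.347, 0.256]), array([ 0.495, -0.279])]
garlic [array([ 0.514, -0.366])]
pepper_mill [array([ 0.482, -0.197]), array([ 0.459, -0.053])]
oil_bottle []
mug [array([0.576, 0.203]), array([ 0.497, -0.285])]
spice_jar [array([ 0.491, -0.294]), array([0.361, 0.251])]
garlic [array([ 0.509, -0.366]), array([ 0.458, -0.054])]
pepper_mill [array([ 0.481, -0.201])]
oil_bottle [array([ 0.468, -0.111])]
[[ 0.462 -0.116]
 [ 0.476 -0.2  ]
 [ 0.491 -0.285]
 [ 0.505 -0.37 ]]
```

View pics/d1.png

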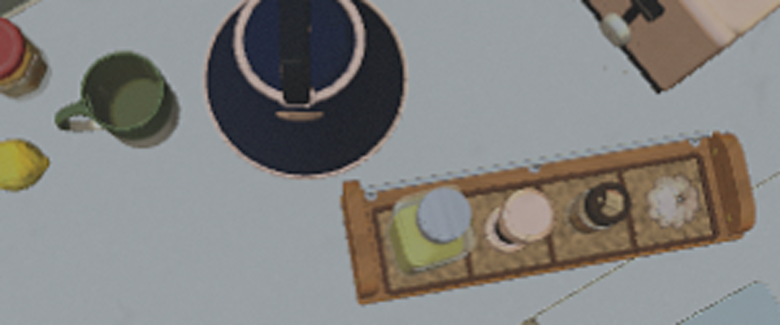

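View pics/d1s.png

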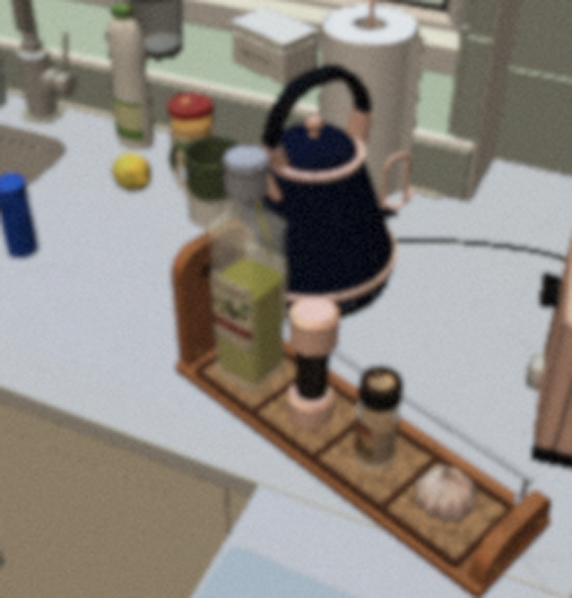

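Run:
```python
from h import *
p=capture("top"); s=capture("scene")
t=lambda x,y:((x+.5)/2.6-.5+180,(y+.5)/2.6-.5+120)
u=lambda x,y:((x+.5)/2.6-.5+220,(y+.5)/2.6-.5+80)
for n,a,b,z in(("oil",(444,214),(246,160),.285),("mill",(526,215),(315,312),.159),("jar",(604,205),(381,381),.122),("mugcup",(123,93),(213,160),.101)):
    print(n,at_z(p,t(*a),z)[:2].round(3),at_z(s,u(*b),z)[:2].round(3))
print("garlic",at_z(p,t(673,201),.038)[:2].round(3))
```

```text
oil [ 0.461 -0.111] [ 0.456 -0.121]
mill [ 0.475 -0.196] [ 0.472 -0.207]
jar [ 0.49  -0.276] [ 0.49  -0.284]
mugcup [0.595 0.175] [0.583 0.154]
garlic [ 0.505 -0.369]
```

```bash
python3 -c "
from h import *
print(env.job_done())"
```

```text
the job is handed in; nothing more can be done
None
```

The oil bottle, pepper mill, spice jar and garlic stand upright in bays 1 to 4, stepping down from the tall end board and each within about 1 cm of its bay's centre; the mug was not touched, and the job was handed in at about 51 s.

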